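# Stow the sanding float in its slide-cover case

### The job

Slide the cover of the plywood case all the way back, stow the sanding float (the long board with the grip bar on top) in it, grip bar up: slip its bare end in under the cover against the sprung keeper plate, then let the end with the grip bar down behind the front wall and press it gently down until the float lies flat on the case floor, without forcing it. Then slide the cover fully shut and let go. Leave the other things on the bench where they are.

Things in the scene. Friction and masses are not known exactly. Their poses are not given: they have to be found in the camera images.
- case: Plywood sanding-kit case fixed to the bench, 186 mm long (own x), 106 wide (own y), 65 to 68 high. Origin: centre of underside, z up. Front wall at -x, 8 mm thick, inner face x = -85 mm, top z = 65. Cavity: floor z = 6 mm, y from -45 to 45, 8 mm side walls
- cover (a joint): Sliding cover: 0 = shut, 0.115 m = fully back (case +x) against its stop. Rubs with 2.5 N, stays where left. Plywood 176 x 94 x 5 mm, underside 60 mm, top 65 mm above the bench. Front edge at case x = -85 mm + joint. Fully back, the opening is 115 mm, shorter than the float, and the cover sticks out past the case's far end
- pull (a point): Centre of the cover's wooden pull rib: 60 mm across the case (case y), 10 mm thick along the slide (case x), 20 mm high, from 65 to 85 mm above the bench; 22 mm behind the cover's front edge. Can be pinched from above or pushed from either side
- float_center (a point): Sanding float, 0.2 to 0.35 kg: wooden base with cork sole, 150 mm long (own x), 66 wide (own y), 12 thick; on it a grip bar 60 long, 24 wide, 36 high over x = -65 to -5 mm; bare end at x = +75. Total height 48 mm. This point: middle of length and width, 24 mm over the sole; z up
- float_handle (a point): Middle of the float's grip bar, 35 mm from float_center towards the float's -x, 34 mm over the sole; axes as float_center
- block_center (a point): A plain sanding block without grip bar (bystander), 120 x 66 x 30 mm; its centre
- sander: Orbital sander standing on its pad (bystander), 155 mm high; origin under the pad's centre
- can: Round metal can (bystander), 76 mm across, 85 high; origin at the centre of its underside
- brush: Brush 190 mm long lying on the bench (bystander), along its own x
- keeper_face (a point): Centre of the front face of a sprung aluminium keeper plate in the cavity's far end, under the cover: 80 mm wide, z 7 to 41 mm above the bench. Free, it stands 146 mm from the front wall; it yields 10 mm along case +x (4 N to start, 7 N at its hard stop). It pinches the 150 mm float against the front wall, so that the float hangs by friction until it is pressed down from above (5 to 15 N) to seat
- offcut: Strip of wood (bystander), 160 x 30 x 18 mm, long along its own y
- discs: Stack of round sanding discs (bystander), 125 mm across, 20 high
- filler_knife: Filler knife 200 mm long lying on the bench (bystander), along its own x
Mind the look-alikes: they are no part of the job. Several things look just like the case: the one meant starts farthest from the robot's base.

How it is judged:
By the outcome, as a careful person would: the job done as asked, in the order asked, and still so for the second after the job is handed in, with the robot touching nothing.
It also fails if it takes over 70 s, if anything falls off the work surface, if the arm or the gripper's body presses on something with over 40 N, if the wrist force passes 120 N, or if a joint passes its speed limit or range.

### The arm

A 6-joint arm with a two-finger parallel gripper is mounted at the origin on the work surface. World frame = base frame: x ahead of the robot, y to its left, z up, the work surface at z = 0. Lengths are in m, angles in rad, forces in N, time in s.
With the tool pointing down it reaches from about 0.35 to 0.85 m from the base axis. Payload 8.1 kg.
Tool frame: the origin (TCP) lies at the very end of the fingers, on their centre line; the grasp point (between the pads) lies 19 mm behind it; z points along the fingers, y is the direction in which the jaws open and shut (so a half turn about z gives the same grasp; the last joint's range is limited). The gripper opens to 93 mm and grips with 3 to 60 N. Pads are 15 mm wide; open, the fingers measure 128 mm over their backs; the gripper's body (75 mm by 188 mm) begins 65 mm behind the grasp point.
Start: joints at [-1.338, 0.13, 1.488, -0, 1.523, -0.085], TCP at [0.188, -0.57, 0.219] pointing down, gripper open.
Joint ranges: [-2.96, 2.96], [-0.89, 2.26], [0.02, 2.5], [-1.34, 4.48], [0, 2.73], [-2.66, 2.66]. Speed limits (rad/s): [2.39, 2.39, 2.79, 3.14, 3.14, 3.14].

### API

Orientations are given as a rotation vector (axis times angle).
In Python, from plant import * gives the robot as it stands.
- The arm moves only by the tool apply_moves, never from a script. Its argument "commands" is one flat list of numbers, 7 for each row, row after row: the shift along the world's x, y, z in cm, then the turn, a rotation vector about the world's x, y, z in rad, then the finger opening in cm, from 0 to 9.3. A call has 1 to 8 rows; each row shifts and turns the pose as measured when the row begins; what a row does not reach is not made up. A row lasts 1/8 s, in which the tool goes at most 62.5 mm and 10.7 degrees, less where a joint would pass 70% of its speed; a pose out of reach is approached as far as the arm can. A call with a gripper value outside its range is refused whole. The fingers move at their own pace and stop on an object; "squeeze" is the grip in N (left out, the last holds). Time passes only in rows, so rows that do not move let the fingers close. It gives the time, the measured TCP pose, the force and the opening at its end, in the units of the state.
- read_state(): the state, without advancing time (a new reading comes with each control period).
- read_camera(name): name is "scene" or "top" or "wrist"; returns (picture, depth): 384x512x3 uint8, blue, green, red; 384x512 float32, m along the optical axis (not along the pixel's ray), 0 where there is no reading.
- camera_model(name): a dict with "intrinsics" (3x3 intrinsics, pixels), "dist_coeffs" ([k1, k2, p1, p2, k3] as OpenCV has them; the pictures are not rectified), "R" (3x3) and "t" (3): a world point X has camera coordinates R X + t. Camera axes: x right, y down, z forward; pixel columns grow to the right and rows downward; lengths in m; the calibration is good to about 2 mm. A picture is of the moment at which its call begins: read the wrist's pose just before it. camera_model takes no time and is no camera call; for the wrist camera it gives the pose at the moment of the call.
- close_job(): hands the job in, once; it reports no verdict.
Trained networks look in the newest picture that a camera, given by its name, has taken for a name from the list of things; names that differ only in an ending like _2 or _b are one class to them, and where a whole thing is asked for, a point or a joint stands for the part that bears it (a point fixed in the world has none). Each returns a list of dicts, best first, with "conf" (0 to 1); they miss things now and then, are a little off and sometimes report something else, mostly with a low value. They report only what shows in the picture. A call takes as long as a camera call. They do not tell look-alikes from the thing itself.
- find_in(query, camera): "point" ([x, y, z] in m, in the coordinates of the camera as it stood for that picture, good to about 4 mm: the middle of the surface that is visible of it).
- cut_out(query, camera): "mask" (384x512 bool, what is visible of it).
- spot_point(query, camera): "point" ([x, y, z] in m, in the coordinates of the camera as it stood for that picture, good to about 4 mm: a listed point, or the origin of a listed thing).
The state is a dict: "t": time; "q": joint angles; "dq": joint speeds; "joint_torque": joint torques, N m; "tool_pos": TCP position; "orientation": TCP orientation; "force": force on the tool from outside, world axes, zero at the start; "wrist_torque": the same for the moment, N m; "opening": finger opening in m.
Only numpy, scipy, OpenCV 4.12 (cv2) and the standard library are available. Lean on these libraries where they do the work, as an engineer would, in place of code of your own. Each camera call takes 0.05 s, during which the arm holds its last target. There are 200 camera calls.

## Working session

There is one attempt and no reset: what is moved stays moved. The work goes in short steps, Python scripts to look and compute and a tool call to move; the robot and the scene stay as the last step left them, time stands still between calls to the robot, and variables do not carry over. Pictures are saved under pics/ and viewed, about 8 in all and at most 12, crops included, and the job is handed in when it is done.

Besides the shell and the picture viewer there is one more tool, called after ">>>" by a JSON object that holds its "name" and its "arguments", one argument or row to a line. apply_moves: Moves the arm, as the interface text tells. Its arguments: {"type":"object","properties":{"commands":{"type":"array"},"squeeze":{"type":"number"}},"required":["commands"]}

```bash
mkdir -p pics; ls; cat > h.py <<'E'
from plant import *
import numpy as np, cv2
from scipy.spatial.transform import Rotation as Ro
def w(cam,p):
    m=camera_model(cam); return np.array(m["R"]).T@(np.array(p)-np.array(m["t"]))
def pix(cam,X):
    m=camera_model(cam); R=np.array(m["R"]); r,_=cv2.Rodrigues(R)
    return cv2.projectPoints(np.float64(X).reshape(-1,1,3),r,np.float64(m["t"]),np.float64(m["intrinsics"]),np.float64(m["dist_coeffs"]))[0].reshape(-1,2)
def cloud(cam,depth):
    m=camera_model(cam); K=np.float64(m["intrinsics"])
    v,u=np.mgrid[0:384,0:512]; p=np.stack([u,v],-1).reshape(-1,1,2).astype(np.float64)
    n=cv2.undistortPoints(p,K,np.float64(m["dist_coeffs"])).reshape(384,512,2)
    P=np.dstack([n*depth[...,None],depth]); return (P-np.float64(m["t"]))@np.float64(m["R"])
E
python3 - <<'E'
from h import *
a={}
for c in("scene","top"):
    a[c],d=read_camera(c); np.save(c+"_d.npy",d); cv2.imwrite(f"pics/{c}0.png",a[c])
    for q in ["case","pull","float_center","float_handle","keeper_face","block_center"]:
        print(c,q,[(np.round(w(c,r["point"]),3).tolist(),pix(c,w(c,r["point"])).round().tolist()[0],round(r["conf"],2)) for r in spot_point(q,c)])
cv2.imwrite("pics/both.png",cv2.resize(np.vstack([a["scene"],a["top"]]),(450,600)) if 0 else np.hstack([cv2.resize(a["scene"],(400,300)),cv2.resize(a["top"],(400,300))]))
E
```

```text
pics
scene case [([0.26, 0.238, -0.002], [344.0, 190.0], 0.86), ([0.201, -0.312, -0.002], [225.0, 114.0], 0.63), ([0.556, 0.062, -0.003], [253.0, 228.0], 0.6), ([0.33, 0.477, -0.0], [401.0, 239.0], 0.18)]
scene pull [([0.611, 0.06, 0.072], [243.0, 229.0], 0.93), ([0.259, -0.302, 0.075], [217.0, 110.0], 0.65), ([0.324, 0.223, 0.073], [335.0, 188.0], 0.6)]
scene float_center [([0.619, -0.27, 0.022], [161.0, 189.0], 0.97), ([0.78, 0.058, 0.001], [210.0, 282.0], 0.6)]
scene float_handle [([0.656, -0.282, 0.035], [151.0, 193.0], 0.62), ([0.616, 0.063, 0.073], [242.0, 231.0], 0.43)]
scene keeper_face []
scene block_center [([0.428, -0.242, 0.013], [203.0, 158.0], 0.56)]
top case [([0.554, 0.063, -0.001], [243.0, 167.0], 0.97), ([0.192, -0.31, 0.002], [342.0, 268.0], 0.86), ([0.257, 0.238, -0.001], [193.0, 246.0], 0.76), ([0.654, -0.275, 0.037], [335.0, 141.0], 0.28)]
top pull [([0.611, 0.062, 0.074], [243.0, 149.0], 0.61), ([0.258, -0.299, 0.073], [342.0, 250.0], 0.58)]
top float_center [([0.62, -0.274, 0.022], [334.0, 151.0], 0.83), ([0.332, 0.474, 0.003], [130.0, 224.0], 0.74)]
top float_handle [([0.652, -0.276, 0.038], [336.0, 142.0], 0.62)]
top keeper_face []
top block_center [([0.425, -0.247, 0.015], [326.0, 204.0], 0.76)]
```

```bash
python3 - <<'E'
import cv2,numpy as np
a=cv2.imread("pics/scene0.png");b=cv2.imread("pics/top0.png")
cv2.imwrite("pics/b.png",np.vstack([cv2.resize(a[80:330,100:450],(800,571))[:]]) )
cv2.imwrite("pics/t.png",cv2.resize(b[100:300,100:400],(800,533)))
E
```

```text
(no output)
```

View pics/b.png

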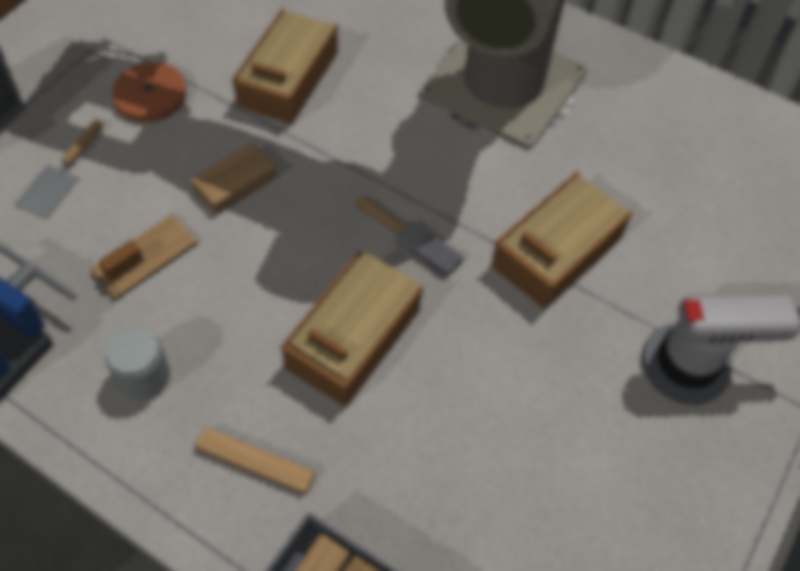

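View pics/t.png

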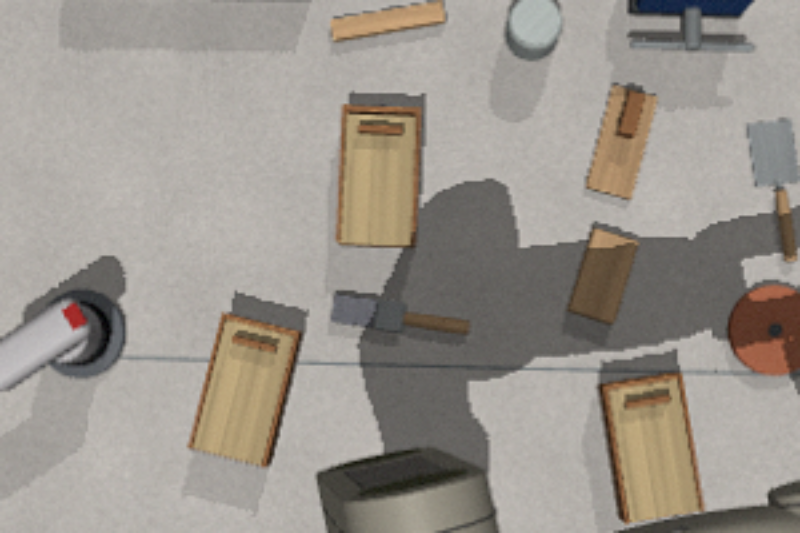

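The three case look-alikes in the scene picture (full frame) are at pixel (253,228), base distance 0.56 m; (344,190), 0.35 m; and (225,114), 0.37 m. The middle one at (253,228) is farthest, so it is the one meant. In the top crop it is at (380,175) with its front wall and rib on the far (+x) side. The float is at (620,140), grip bar towards +x. The lookalike block at (603,275) has no bar. Next I measure poses from the depth.

```bash
python3 - <<'E'
from h import *
s=read_state(); print(s["t"],np.round(s["tool_pos"],4),Ro.from_rotvec(s["orientation"]).as_matrix().round(3).tolist(),s["force"],s["opening"])
for c in("top","scene"):
    P=cloud(c,np.load(c+"_d.npy")); ok=np.load(c+"_d.npy")>0
    def rect(n,cx,cy,r,z0,z1):
        m=ok&(np.hypot(P[...,0]-cx,P[...,1]-cy)<r)&(P[...,2]>z0)&(P[...,2]<z1)
        Q=P[m]
        R=cv2.minAreaRect((Q[:,:2]*1000).astype(np.float32)); print(c,n,len(Q),np.round(R[0],1),np.round(R[1],1),round(R[2],1),"zmed",np.median(Q[:,2]).round(4))
    rect("casetop",.555,.062,.14,.055,.071)
    rect("rib",.611,.062,.045,.077,.095)
    rect("float",.63,-.275,.11,.006,.06)
    rect("bar",.65,-.278,.06,.035,.06)
E
```

```text
0.7 [ 0.1875 -0.57    0.2186] [[0.95, 0.312, 0.0], [0.312, -0.95, -0.0], [0.0, 0.0, -1.0]] [-0.2389685   0.12507846 -0.21800411] 0.09269494867981563
top casetop 1302 [553.1  63.9] [107.  189.3] 89.1 zmed 0.0649
top rib 50 [610.9  64.2] [10.1 57.2] 0.7 zmed 0.0858
top float 891 [ 628.8 -277.1] [209.1 209.1] 75.5 zmed 0.0119
top bar 112 [ 649.2 -277.1] [24.7 61.6] 75.1 zmed 0.0482
scene casetop 1802 [555.2  64.9] [108.3 191.8] 89.3 zmed 0.0639
scene rib 77 [616.4  64.2] [59.7 11.4] 88.8 zmed 0.0828
scene float 734 [ 629.8 -268.3] [180.6 146.2] 23.4 zmed 0.0117
scene bar 140 [ 651.6 -276.7] [28.7 61. ] 80.6 zmed 0.0455
```

>>> {"name": "apply_moves", "arguments": {
  "commands": [2.9, 4, 0, 0, 0, -0.083, 0, 2.9, 4, 0, 0, 0, -0.083, 0, 2.9, 4, 0, 0, 0, -0.083, 0, 2.9, 4, 0, 0, 0, -0.083, 0, 2.9, 4, 0, 0, 0, 0, 0, 2.9, 4, 0, 0, 0, 0, 0, 2.9, 4, 0, 0, 0, 0, 0, 2.9, 4, 0, 0, 0, 0, 0]
}}

```text
t: 1.7
tool_pos: [0.4231, -0.2425, 0.2194]
orientation: [3.139, -0.051, 0.004]
force: [0.9, -0.4, 0.6]
opening: 0.0175
```

>>> {"name": "apply_moves", "arguments": {
  "commands": [2.9, 4, 0, 0, 0, 0, 0, 2.9, 4, 0, 0, 0, 0, 0, 2.9, 4, 0, 0, 0, 0, 0, 2.9, 4, 0, 0, 0, 0, 0, 2.9, 4, 0, 0, 0, 0, 0, 2.9, 4, 0, 0, 0, 0, 0, 2.9, 4, 0, 0, 0, 0, 0, 0, 0, 0, 0, 0, 0, 0]
}}

```text
t: 2.7
tool_pos: [0.6332, 0.051, 0.2203]
orientation: [3.138, -0.045, 0.01]
force: [0.5, -0.5, -0.4]
opening: 0.0007
```

```bash
cat > look.py <<'E'
from h import *
import sys
s=read_state(); print(s["t"],np.round(s["tool_pos"],4),Ro.from_rotvec(s["orientation"]).as_matrix().round(3).tolist(),np.round(s["force"],1),round(s["opening"],4))
a,d=read_camera("wrist"); np.save("wd.npy",d); n=sys.argv[1]; cv2.imwrite(f"pics/{n}.png",a)
for q in sys.argv[2:]:
    print(q,[(np.round(w("wrist",r["point"]),4).tolist(),pix("wrist",w("wrist",r["point"])).round().tolist()[0],round(r["conf"],2)) for r in spot_point(q,"wrist")[:2]])
P=cloud("wrist",d); np.save("wp.npy",np.where((d>0)[...,None],P,np.nan))
E
python3 look.py w1 case pull; python3 - <<'E'
import numpy as np,cv2
P=np.load("wp.npy").reshape(-1,3)
for n,z0,z1 in(("top",.056,.071),("rib",.078,.092)):
    Q=P[(P[:,2]>z0)&(P[:,2]<z1)&(np.hypot(P[:,0]-.57,P[:,1]-.06)<.16)]
    if len(Q): print(n,len(Q),cv2.minAreaRect((Q[:,:2]*1000).astype(np.float32)),np.median(Q,0),np.nanpercentile(Q,[1,99],axis=0))
E
```

```text
2.7 [0.6332 0.051  0.2203] [[1.0, -0.028, 0.006], [-0.028, -1.0, -0.004], [0.006, 0.004, -1.0]] [ 0.5 -0.5 -0.4] 0.0007
case [([0.5548, 0.0606, 0.0037], [248.0, 217.0], 0.91)]
pull [([0.6116, 0.0584, 0.0786], [246.0, 196.0], 0.57)]
top 5661 ((584.8558349609375, 59.677486419677734), (106.6102523803711, 126.31558227539062), 89.04022216796875) [0.59950404 0.06755243 0.06641761] [[0.5275254  0.00715437 0.05986964]
 [0.64806508 0.11193989 0.07029317]]
rib 515 ((613.6072387695312, 59.3204345703125), (59.492408752441406, 10.765913963317871), 88.28146362304688) [0.61475945 0.05923645 0.08599333] [[0.60837159 0.02970512 0.07861473]
 [0.61879358 0.08793257 0.08788761]]
```

>>> {"name": "apply_moves", "arguments": {
  "commands": [2.2, 0.9, -3, 0, 0, 0, 0, 0, 0, -4, 0, 0, 0, 0, 0, 0, -4, 0, 0, 0, 0, 0, 0, -3, 0, 0, 0, 0, 0, 0, -0.6, 0, 0, 0, 0, -1, 0, 0, 0, 0, 0, 0, -1, 0, 0, 0, 0, 0, 0, -1, 0, 0, 0, 0, 0, 0]
}}

```text
t: 3.85
tool_pos: [0.6244, 0.0476, 0.08]
orientation: [3.135, -0.066, 0.029]
force: [2.2, 0.1, -1.7]
opening: 0.001
```

>>> {"name": "apply_moves", "arguments": {
  "commands": [0.5, 0.6, -0.4, 0, 0, 0, 0, 0.0, 0.6, -0.4, 0, 0, 0, 0, -1.5, 0, 0, 0, 0, 0, 0, -1.5, 0, 0, 0, 0, 0, 0, -1.5, 0, 0, 0, 0, 0, 0, -1.5, 0, 0, 0, 0, 0, 0, -1.5, 0, 0, 0, 0, 0, 0, -1.5, 0, 0, 0, 0, 0, 0]
}}

```text
t: 4.85
tool_pos: [0.5438, 0.0624, 0.0741]
orientation: [3.133, -0.062, 0.049]
force: [3.1, -1.1, -1.0]
opening: 0.0008
```

>>> {"name": "apply_moves", "arguments": {
  "commands": [-1.2, 0, 0, 0, 0, 0, 0, -0.8, 0, 0, 0, 0, 0, 0, -0.5, 0, 0, 0, 0, 0, 0, -0.3, 0, 0, 0, 0, 0, 0, -0.3, 0, 0, 0, 0, 0, 0, -0.3, 0, 0, 0, 0, 0, 0]
}}

```text
t: 5.6
tool_pos: [0.5181, 0.0632, 0.0768]
orientation: [3.133, -0.061, 0.083]
force: [15.4, -1.5, -8.4]
opening: 0.0001
```

>>> {"name": "apply_moves", "arguments": {
  "commands": [-0.3, 0, -0.2, 0, 0, 0, 0, -0.3, 0, 0, 0, 0, 0, 0]
}}

```text
t: 5.85
tool_pos: [0.5182, 0.0633, 0.0779]
orientation: [3.133, -0.061, 0.104]
force: [14.2, -0.4, -9.2]
opening: 0.0004
```

```bash
python3 - <<'E'
from h import *
s=read_state(); print(s["t"],np.round(s["tool_pos"],4),Ro.from_rotvec(s["orientation"]).as_matrix().round(3).tolist(),np.round(s["force"],1))
E
```

```text
5.85 [0.5182 0.0633 0.0779] [[0.997, -0.039, 0.066], [-0.039, -0.999, -0.007], [0.066, 0.005, -0.998]] [14.2 -0.4 -9.2]
```

>>> {"name": "apply_moves", "arguments": {
  "commands": [1, 0, 0.5, 0, 0.03, 0, 0, 0.5, 0, 4, 0, 0.036, 0, 0, 0, 0, 5, 0, 0, -0.1, 5, 1.6, -5, 2, 0, 0, -0.12, 7, 1.9, -5.5, 0, 0, 0, 0, 7, 1.9, -5.5, 0, 0, 0, 0, 7, 1.9, -5.5, 0, 0, 0, 0, 7, 1.9, -5.5, 0, 0, 0, 0, 7]
}}

```text
t: 6.85
tool_pos: [0.624, -0.2081, 0.1968]
orientation: [3.114, -0.404, -0.013]
force: [0.8, 1.5, 0.9]
opening: 0.0563
```

```bash
python3 - <<'E'
from h import *
s=read_state(); print(s["t"],np.round(s["tool_pos"],4),Ro.from_rotvec(s["orientation"]).as_matrix().round(3).tolist())
for c in("scene","top"):
    a,d=read_camera(c); cv2.imwrite(f"pics/{c}1.png",a); P=cloud(c,d)[d>0]
    for n,z0,z1 in(("top",.055,.071),("rib",.078,.092)):
        Q=P[(P[:,2]>z0)&(P[:,2]<z1)&(abs(P[:,0]-.5)<.16)&(abs(P[:,1]-.06)<.07)]
        if len(Q): print(c,n,len(Q),cv2.minAreaRect((Q[:,:2]*1000).astype(np.float32)))
    print([np.round(w(c,r["point"]),3).tolist() for q in("pull","float_handle","keeper_face") for r in spot_point(q,c)])
E
```

```text
6.85 [ 0.624  -0.2081  0.1968] [[0.967, -0.255, -0.008], [-0.255, -0.967, -0.0], [-0.008, 0.003, -1.0]]
scene top 1709 ((500.48431396484375, 65.17189025878906), (108.1628646850586, 301.5720520019531), 89.39031219482422)
scene rib 65 ((505.8230285644531, 65.24295043945312), (59.75774002075195, 13.450506210327148), 88.19476318359375)
[[0.261, -0.3, 0.074], [0.503, 0.062, 0.072], [0.324, 0.222, 0.073], [0.654, -0.281, 0.035], [0.654, -0.279, 0.031], [0.368, 0.034, -0.005]]
top top 1368 ((497.96136474609375, 64.66200256347656), (106.6717529296875, 300.3631591796875), 89.12213134765625)
top rib 46 ((526.4111328125, 57.68560791015625), (55.502384185791016, 175.8255157470703), 75.83811950683594)
[[0.32, 0.22, 0.076], [0.499, 0.063, 0.073], [0.257, -0.299, 0.076], [0.649, -0.276, 0.038]]
```

>>> {"name": "apply_moves", "arguments": {
  "commands": [1.4, -3.6, -2, 0, 0, 0, 7, 1.4, -3.6, -2, 0, 0, 0, 7, 0, 0, 0, 0, 0, 0, 7]
}}

```text
t: 7.62
tool_pos: [0.6535, -0.2739, 0.1584]
orientation: [3.115, -0.391, -0.008]
force: [-0.8, 0.7, 0.1]
opening: 0.0703
```

```bash
python3 look.py w2 float_handle float_center; python3 - <<'E'
import numpy as np,cv2
P=np.load("wp.npy").reshape(-1,3)
for n,z0,z1 in(("base",.005,.02),("bar",.038,.056)):
    Q=P[(P[:,2]>z0)&(P[:,2]<z1)&(np.hypot(P[:,0]-.625,P[:,1]+.275)<.1)]
    print(n,len(Q),cv2.minAreaRect((Q[:,:2]*1000).astype(np.float32)),np.median(Q,0))
E
```

```text
7.625 [ 0.6535 -0.2739  0.1584] [[0.969, -0.247, -0.005], [-0.247, -0.969, -0.001], [-0.005, 0.003, -1.0]] [-0.8  0.7  0.1] 0.0703
float_handle [([0.651, -0.2771, 0.0395], [260.0, 184.0], 0.59)]
float_center [([0.6192, -0.269, 0.0254], [260.0, 208.0], 0.75)]
base 6691 ((627.6788940429688, -273.3544921875), (193.59075927734375, 198.28358459472656), 37.95029067993164) [ 0.62591994 -0.26732067  0.01575027]
bar 1295 ((653.6998901367188, -279.192626953125), (23.83338165283203, 58.986839294433594), 76.58505249023438) [ 0.65646809 -0.27962174  0.05191624]
```

View pics/w2.png

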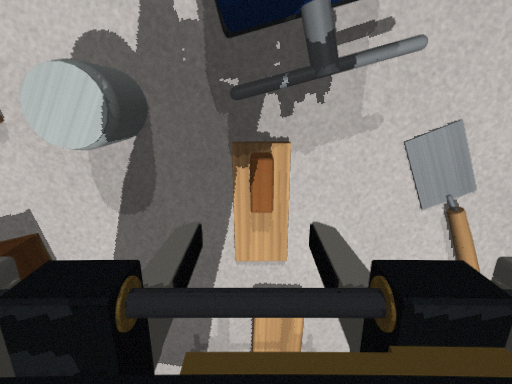

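>>> {"name": "apply_moves", "arguments": {
  "commands": [0, -0.4, -3.5, 0, 0, 0, 6, 0, 0, -4, 0, 0, 0, 6, 0, 0, -3, 0, 0, 0, 6, 0, 0, -2, 0, 0, 0, 6, 0, 0, -1, 0, 0, 0, 6, 0, 0, 0, 0, 0, 0, 6]
}}

```text
t: 8.52
tool_pos: [0.6596, -0.2708, 0.0344]
orientation: [3.113, -0.376, 0.02]
force: [-0.4, -0.5, 0.4]
opening: 0.0603
```

>>> {"name": "apply_moves", "arguments": {
  "commands": [-0.6, -0.6, 0, 0, 0, 0, 6, -0.1, -0.2, -0.8, 0, 0.01, 0, 6, 0, 0, -0.6, 0, 0, 0, 6, 0, 0, 0, 0, 0, 0, 6]
}}

```text
t: 9.02
tool_pos: [0.6541, -0.2808, 0.0232]
orientation: [3.109, -0.376, 0.011]
force: [0.1, -0.3, -1.0]
opening: 0.0602
```

```bash
python3 - <<'E'
from h import *
s=read_state(); print(s["t"],np.round(s["tool_pos"],4),Ro.from_rotvec(s["orientation"]).as_matrix().round(3).tolist())
E
```

```text
9.025 [ 0.6541 -0.2808  0.0232] [[0.971, -0.239, 0.006], [-0.239, -0.971, -0.01], [0.008, 0.009, -1.0]]
```

>>> {"name": "apply_moves", "arguments": {
  "commands": [0, 0.2, -0.4, 0, 0, 0, 5, 0, 0, 0, 0, 0, 0, 2, 0, 0, 0, 0, 0, 0, 1.5, 0, 0, 0, 0, 0, 0, 1.5, 0, 0, 0, 0, 0, 0, 1.5, 0, 0, 2, 0, 0, 0, 1.5, 0, 0, 3, 0, 0, 0, 1.5],
  "squeeze": 55
}}

```text
t: 9.9
tool_pos: [0.6514, -0.2771, 0.0669]
orientation: [3.112, -0.376, 0.0]
force: [0.7, -0.6, -2.5]
opening: 0.0238
```

>>> {"name": "apply_moves", "arguments": {
  "commands": [0, 0, 5, 0, 0, 0.12, 1.5, 0, 1, 4, 0, 0, 0.11, 1.5, 0, 4, 3, 0, -0.15, 0, 1.5, 0, 5, 0, 0, -0.15, 0, 1.5, 0, 5, 0, 0, -0.15, 0, 1.5, 0, 5, 0, 0, 0, 0, 1.5, 0, 5, 0, 0, 0, 0, 1.5, 0, 0, 0, 0, 0, 0, 1.5]
}}

```text
t: 10.9
tool_pos: [0.6479, -0.0207, 0.1965]
orientation: [3.052, -0.009, 0.723]
force: [0.2, -1.4, -3.0]
opening: 0.0236
```

```bash
python3 look.py w3 ; python3 - <<'E'
from h import *
s=read_state(); T=Ro.from_rotvec(s["orientation"]).as_matrix(); P=np.load("wp.npy")
Q=(P-s["tool_pos"])@T   # tool frame
np.save("wq.npy",Q)
f=Q.reshape(-1,3); m=(abs(f[:,0])<.16)&(abs(f[:,1])<.06)&(f[:,2]>-.06)&(f[:,2]<.04); f=f[m]
for n,z0,z1 in(("bar",-.036,-.022),("base",-.001,.014)):
    g=f[(f[:,2]>z0)&(f[:,2]<z1)]; print(n,len(g))
    if len(g)>5: print(np.median(g,0),np.percentile(g,[1,99],axis=0).tolist(),cv2.minAreaRect((g[:,:2]*1000).astype(np.float32)))
E
```

```text
10.9 [ 0.6479 -0.0207  0.1965] [[0.894, -0.007, 0.449], [-0.005, -1.0, -0.006], [0.449, 0.004, -0.894]] [ 0.2 -1.4 -3. ] 0.0236
bar 4228
[ 0.00903859  0.00053702 -0.02965906] [[-0.01850149642365747, -0.024674127285942187, -0.03539574557024651], [0.027952636215498657, 0.02536736304518032, -0.022584403166784235]] ((2.967784881591797, 0.279144287109375), (48.32285690307617, 50.695491790771484), 47.94131088256836)
base 6160
[ 1.42627817e-02 -7.16020443e-05  6.06363075e-03] [[-0.10224051401687845, -0.032184640737371484, 0.0020871530323940944], [0.0377465507783352, 0.03214780944249547, 0.011738181867231726]] ((-33.08625793457031, 0.2541084289550781), (66.08734130859375, 142.1719970703125), 89.67127227783203)
```

View pics/w3.png

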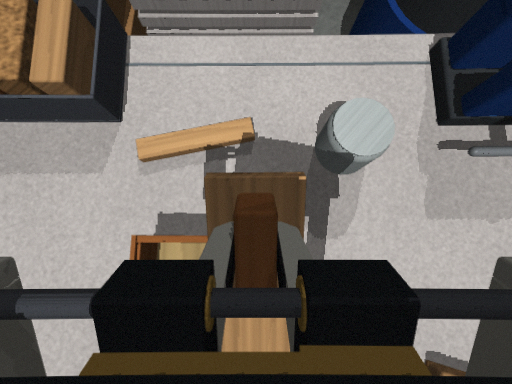

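```bash
python3 - <<'E'
from h import *
P=np.load("wp.npy"); 
Q=P[(P[...,2]>.057)&(P[...,2]<.073)&(P[...,1]>.02)&(P[...,1]<.13)&(P[...,0]>.5)&(P[...,0]<.67)]
print(len(Q)); 
for y in np.arange(.02,.13,.01):
    g=Q[(Q[:,1]>y)&(Q[:,1]<y+.01)]
    if len(g)>3: print(round(y,3),len(g),np.percentile(g[:,0],[2,98]).round(4),np.median(g[:,2]).round(4))
q=P[(P[...,0]>.56)&(P[...,0]<.64)&(P[...,1]>.05)&(P[...,1]<.14)]
print(np.histogram(q[q[:,2]>.055][:,1],bins=np.arange(.05,.14,.005)),np.nanmax(q[:,2]))
for c in("scene","top"):
    m=camera_model(c); _,d=read_camera(c); C=cloud(c,d)[d>0]
    g=C[(C[:,2]>.058)&(C[:,2]<.073)&(C[:,0]>.54)&(C[:,0]<.67)&(abs(C[:,1]-.06)<.075)]
    f=g[(g[:,0]>.62)&(abs(g[:,1]-.062)<.035)]; print(c,"front",len(f),np.percentile(f[:,0],[3,50,97]).round(4),"ys",np.percentile(g[:,1],[1,99]).round(4))
E
```

```text
752
0.03 65 [0.6411 0.6487] 0.0664
0.04 69 [0.6411 0.6488] 0.0663
0.05 66 [0.6412 0.6478] 0.0661
0.06 62 [0.6413 0.6479] 0.066
0.07 64 [0.6414 0.648 ] 0.0661
0.08 63 [0.6415 0.6481] 0.0662
0.09 64 [0.6416 0.6482] 0.0662
0.1 202 [0.6234 0.6483] 0.0652
0.11 97 [0.6238 0.6484] 0.0691
(array([  84, 2661,    0,    0,    0,    0,    0,    0,    0,    0,    0,
        138,   65,    0,    0,    0,    0]), array([0.05 , 0.055, 0.06 , 0.065, 0.07 , 0.075, 0.08 , 0.085, 0.09 ,
       0.095, 0.1  , 0.105, 0.11 , 0.115, 0.12 , 0.125, 0.13 , 0.135])) 0.2970963932483217
scene front 70 [0.6422 0.647  0.6508] ys [0.0111 0.1184]
top front 21 [0.6381 0.642  0.6467] ys [0.0331 0.1165]
```

>>> {"name": "apply_moves", "arguments": {
  "commands": [0, 4, 0, 0, 0, 0, 1.5, 0, 4, 0, 0, 0, 0, 1.5, 0, 0, 0, 0, 0, 0, 1.5]
}}

```text
t: 11.42
tool_pos: [0.6503, 0.0511, 0.1982]
orientation: [3.047, -0.027, 0.725]
force: [-0.3, -0.0, -3.7]
opening: 0.024
```

```bash
cat > st.py <<'E'
from h import *
s=read_state(); T=Ro.from_rotvec(s["orientation"]).as_matrix(); p=np.array(s["tool_pos"])
E=p+T@[-.1115,0,.018]; F=p+T@[.0385,0,.018]; Et=p+T@[-.1115,0,.006]
th=np.arctan2(T[2,0],T[0,0]); print("t",s["t"],"tcp",p.round(4),"th",th.round(3),"roll",T[2,1].round(3),"yaw",np.arctan2(T[1,0],T[0,0]).round(3),"F",np.round(s["force"],1),"open",round(s["opening"],4))
print("bare bottom",E.round(4),"bare top",Et.round(4),"front bottom",F.round(4))
E
python3 st.py
```

```text
t 11.425 tcp [0.6503 0.0511 0.1982] th 0.467 roll 0.006 yaw -0.016 F [-0.3 -0.  -3.7] open 0.024
bare bottom [0.5589 0.0524 0.132 ] bare top [0.5535 0.0526 0.1427] front bottom [0.6928 0.0503 0.1995]
```

>>> {"name": "apply_moves", "arguments": {
  "commands": [-0.4, 0.5, -3, 0, 0, 0, 1.5, -0.4, 0.5, -3, 0, 0, 0, 1.5, 0, 0, -2, 0, 0, 0, 1.5, 0, 0, -1, 0, 0, 0, 1.5, 0, 0, 0, 0, 0, 0, 1.5]
}}

```text
t: 12.05
tool_pos: [0.6446, 0.0521, 0.1083]
orientation: [3.042, -0.039, 0.727]
force: [0.1, -0.0, -2.3]
opening: 0.0234
```

```bash
python3 st.py
```

```text
t 12.05 tcp [0.6446 0.0521 0.1083] th 0.469 roll 0.008 yaw -0.024 F [ 0.1 -0.  -2.3] open 0.0234
bare bottom [0.5533 0.0541 0.0418] bare top [0.5479 0.0543 0.0525] front bottom [0.687  0.0509 0.1096]
```

>>> {"name": "apply_moves", "arguments": {
  "commands": [-1, 0.5, -0.6, 0, 0, 0.008, 1.5, -1, 0.5, -0.6, 0, 0, 0, 1.5, -1, 0.2, -0.6, 0, 0, 0, 1.5, -1, 0, -0.5, 0, 0, 0, 1.5, 0, 0, 0, 0, 0, 0, 1.5]
}}

```text
t: 12.68
tool_pos: [0.6029, 0.0645, 0.0866]
orientation: [3.043, -0.026, 0.733]
force: [-0.6, 0.3, -3.2]
opening: 0.0239
```

```bash
python3 st.py
```

```text
t 12.675 tcp [0.6029 0.0645 0.0866] th 0.473 roll 0.008 yaw -0.015 F [-0.6  0.3 -3.2] open 0.0239
bare bottom [0.5119 0.0658 0.0198] bare top [0.5064 0.0659 0.0305] front bottom [0.6454 0.0637 0.0881]
```

>>> {"name": "apply_moves", "arguments": {
  "commands": [-0.7, -0.2, -0.7, 0, 0, 0, 1.5, -0.2, 0, -0.4, 0, 0.04, 0, 1.5, 0, 0, -0.5, 0, 0.04, 0, 1.5, 0, 0, -0.4, 0, 0.04, 0, 1.5, 0, 0, 0, 0, 0, 0, 1.5]
}}

```text
t: 13.3
tool_pos: [0.5976, 0.062, 0.0691]
orientation: [3.079, -0.026, 0.561]
force: [3.5, 0.6, -5.4]
opening: 0.0237
```

```bash
python3 st.py
```

```text
t 13.3 tcp [0.5976 0.062  0.0691] th 0.361 roll 0.009 yaw -0.015 F [ 3.5  0.6 -5.4] open 0.0237
bare bottom [0.4997 0.0633 0.0129] bare top [0.4954 0.0635 0.0241] front bottom [0.64   0.0612 0.0658]
```

>>> {"name": "apply_moves", "arguments": {
  "commands": [-0.4, 0, -0.2, 0, 0.02, 0, 1.5, -0.3, 0, -0.3, 0, 0.04, 0, 1.5, -0.1, 0, -0.4, 0, 0.04, 0, 1.5]
}}

```text
t: 13.68
tool_pos: [0.5908, 0.0617, 0.061]
orientation: [3.101, -0.025, 0.411]
force: [7.8, 0.4, -6.0]
opening: 0.0237
```

```bash
python3 st.py
```

```text
t 13.675 tcp [0.5908 0.0617 0.061 ] th 0.263 roll 0.011 yaw -0.015 F [ 7.8  0.4 -6. ] open 0.0237
bare bottom [0.4878 0.063  0.0146] bare top [0.4847 0.0632 0.0262] front bottom [0.6326 0.0609 0.0537]
```

>>> {"name": "apply_moves", "arguments": {
  "commands": [0.1, 0, -0.5, 0, 0.035, 0, 1.5, 0.1, 0, -0.5, 0, 0.035, 0, 1.5, 0.1, 0, -0.4, 0, 0.035, 0, 1.5]
}}

```text
t: 14.05
tool_pos: [0.5979, 0.0616, 0.0502]
orientation: [3.117, -0.023, 0.257]
force: [5.7, 0.1, -4.5]
opening: 0.0234
```

```bash
python3 st.py
```

```text
t 14.05 tcp [0.5979 0.0616 0.0502] th 0.165 roll 0.012 yaw -0.014 F [ 5.7  0.1 -4.5] open 0.0234
bare bottom [0.4908 0.0629 0.0141] bare top [0.4889 0.0631 0.0259] front bottom [0.6388 0.0608 0.0387]
```

>>> {"name": "apply_moves", "arguments": {
  "commands": [-0.15, 0, -0.5, 0, 0.035, 0, 1.5, -0.1, 0, -0.5, 0, 0.035, 0, 1.5, -0.1, 0, -0.4, 0, 0.035, 0, 1.5]
}}

```text
t: 14.42
tool_pos: [0.5988, 0.0616, 0.0393]
orientation: [3.126, -0.022, 0.104]
force: [7.3, -0.2, -4.2]
opening: 0.0237
```

```bash
python3 st.py
```

```text
t 14.425 tcp [0.5988 0.0616 0.0393] th 0.067 roll 0.013 yaw -0.014 F [ 7.3 -0.2 -4.2] open 0.0237
bare bottom [0.4888 0.0629 0.0139] bare top [0.488  0.0631 0.0258] front bottom [0.6384 0.0608 0.0239]
```

>>> {"name": "apply_moves", "arguments": {
  "commands": [-0.1, 0, -0.4, 0, 0.03, 0, 1.5, -0.1, 0, -0.4, 0, 0.03, 0, 1.5, -0.1, 0, -0.3, 0, 0.01, 0, 1.5]
}}

```text
t: 14.8
tool_pos: [0.6004, 0.0615, 0.0309]
orientation: [3.128, -0.021, 0.007]
force: [6.4, 0.0, 0.3]
opening: 0.023
```

```bash
python3 st.py
```

```text
t 14.8 tcp [0.6004 0.0615 0.0309] th 0.004 roll 0.014 yaw -0.014 F [6.4 0.  0.3] open 0.023
bare bottom [0.489  0.0628 0.0124] bare top [0.4889 0.063  0.0244] front bottom [0.639  0.0608 0.013 ]
```

>>> {"name": "apply_moves", "arguments": {
  "commands": [-0.1, 0, -0.25, 0, 0, 0, 1.5, -0.1, 0, -0.25, 0, 0, 0, 1.5, -0.1, 0, -0.2, 0, 0, 0, 1.5]
}}

```text
t: 15.18
tool_pos: [0.6023, 0.0613, 0.0276]
orientation: [3.128, -0.021, 0.023]
force: [4.5, 0.4, 2.6]
opening: 0.0235
```

```bash
python3 st.py
```

```text
t 15.175 tcp [0.6023 0.0613 0.0276] th 0.015 roll 0.014 yaw -0.014 F [4.5 0.4 2.6] open 0.0235
bare bottom [0.4911 0.0626 0.0079] bare top [0.4909 0.0628 0.0199] front bottom [0.641  0.0606 0.0101]
```

>>> {"name": "apply_moves", "arguments": {
  "commands": [0, 0, -0.25, 0, 0.01, 0, 1.5, 0, 0, -0.25, 0, 0.01, 0, 1.5, 0, 0, -0.25, 0, 0.005, 0, 1.5]
}}

```text
t: 15.55
tool_pos: [0.6028, 0.0612, 0.0253]
orientation: [3.128, -0.021, -0.018]
force: [-13.9, -1.3, 27.8]
opening: 0.0238
```

```bash
python3 st.py
```

```text
t 15.55 tcp [0.6028 0.0612 0.0253] th -0.011 roll 0.014 yaw -0.014 F [-13.9  -1.3  27.8] open 0.0238
bare bottom [0.4911 0.0625 0.0086] bare top [0.4913 0.0627 0.0206] front bottom [0.6411 0.0605 0.0068]
```

>>> {"name": "apply_moves", "arguments": {
  "commands": [0, 0, 0.05, 0, -0.008, 0, 1.5, 0, 0, 0, 0, 0, 0, 1.5]
}}

```text
t: 15.8
tool_pos: [0.6027, 0.0613, 0.0259]
orientation: [3.128, -0.021, -0.006]
force: [2.4, -0.2, 0.4]
opening: 0.0234
```

```bash
python3 st.py
```

```text
t 15.8 tcp [0.6027 0.0613 0.0259] th -0.004 roll 0.014 yaw -0.014 F [ 2.4 -0.2  0.4] open 0.0234
bare bottom [0.4911 0.0626 0.0083] bare top [0.4912 0.0628 0.0203] front bottom [0.6411 0.0605 0.0077]
```

>>> {"name": "apply_moves", "arguments": {
  "commands": [0, 0, 0, 0, 0, 0, 4, 0, 0, 0, 0, 0, 0, 4, 0, 0, 1.5, 0, 0, 0, 4, 0, 0, 3, 0, 0, 0, 4, 0, 0, 4, 0, 0, 0, 4, 0, 0, 5, 0, 0, 0, 1, 0, 0, 3, 0, 0, 0, 0, 0, 0, 0, 0, 0, 0, 0]
}}

```text
t: 16.8
tool_pos: [0.5994, 0.0611, 0.1988]
orientation: [3.127, -0.021, -0.012]
force: [0.2, 0.6, 0.0]
opening: 0.0144
```

```bash
python3 st.py; python3 look.py w4 float_handle float_center; python3 - <<'E'
import numpy as np
P=np.load("wp.npy").reshape(-1,3); P=P[np.isfinite(P[:,0])&(abs(P[:,1]-.061)<.04)]
for y0,y1,n in((.052,.072,"mid"),(.033,.046,"right"),(.08,.092,"left")):
    for x in np.arange(.52,.65,.01):
        g=P[(P[:,0]>x)&(P[:,0]<x+.01)&(P[:,1]>y0)&(P[:,1]<y1)&(P[:,2]<.095)]
        if len(g)>3: print(n,round(x,3),len(g),np.percentile(g[:,2],[10,50,90]).round(4))
E
```

```text
t 16.8 tcp [0.5994 0.0611 0.1988] th -0.007 roll 0.014 yaw -0.013 F [0.2 0.6 0. ] open 0.0144
bare bottom [0.4877 0.0623 0.1816] bare top [0.4878 0.0625 0.1936] front bottom [0.6377 0.0603 0.1805]
16.8 [0.5994 0.0611 0.1988] [[1.0, -0.013, -0.008], [-0.013, -1.0, -0.014], [-0.007, 0.014, -1.0]] [0.2 0.6 0. ] 0.0144
float_handle [([0.5981, 0.0605, 0.0418], [254.0, 173.0], 0.59)]
float_center [([0.5615, 0.0623, 0.0204], [253.0, 196.0], 0.57)]
mid 0.52 158 [0.0138 0.0152 0.0609]
mid 0.53 106 [0.0136 0.0143 0.0154]
mid 0.54 108 [0.0135 0.0144 0.0152]
mid 0.55 49 [0.0135 0.0145 0.0152]
mid 0.56 30 [0.0486 0.0498 0.0504]
mid 0.57 139 [0.0493 0.0503 0.0512]
mid 0.58 136 [0.0496 0.0503 0.0511]
mid 0.59 147 [0.0492 0.0502 0.051 ]
mid 0.6 155 [0.0492 0.05   0.051 ]
mid 0.61 159 [0.0491 0.05   0.0508]
mid 0.62 236 [0.0141 0.0466 0.0505]
mid 0.63 57 [0.0151 0.0596 0.0606]
mid 0.64 262 [-0.0053  0.0408  0.0605]
right 0.52 48 [0.0138 0.0147 0.0155]
right 0.53 70 [0.0139 0.0149 0.0155]
right 0.54 67 [0.014  0.0147 0.0155]
right 0.55 72 [0.0138 0.0147 0.0157]
right 0.56 71 [0.0136 0.0144 0.0154]
right 0.57 79 [0.0134 0.0143 0.0152]
right 0.58 69 [0.0135 0.0144 0.0153]
right 0.59 80 [0.0138 0.0145 0.0155]
right 0.6 80 [0.0134 0.0143 0.0153]
right 0.61 80 [0.0136 0.0144 0.0153]
right 0.62 80 [0.0134 0.0144 0.0155]
right 0.63 36 [0.0591 0.06   0.061 ]
right 0.64 166 [-0.0054  0.036   0.0603]
left 0.52 37 [0.0133 0.0141 0.0148]
left 0.53 60 [0.0129 0.0142 0.0151]
left 0.54 63 [0.0132 0.0141 0.0149]
left 0.55 65 [0.0131 0.0142 0.0151]
left 0.56 73 [0.013 0.014 0.015]
left 0.57 63 [0.0127 0.0142 0.0151]
left 0.58 72 [0.0131 0.0139 0.0149]
left 0.59 69 [0.0129 0.0138 0.0146]
left 0.6 79 [0.0128 0.0139 0.0148]
left 0.61 72 [0.013  0.0137 0.0149]
left 0.62 80 [0.0126 0.0136 0.0146]
left 0.63 33 [0.0141 0.0597 0.0607]
left 0.64 153 [-0.005   0.0495  0.0606]
```

View pics/w4.png

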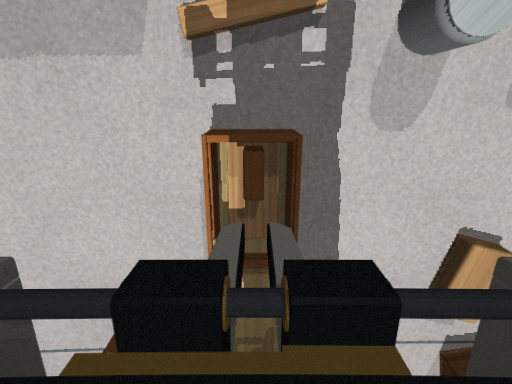

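>>> {"name": "apply_moves", "arguments": {
  "commands": [-0.7, 0.2, -4, 0, 0, 0, 0, -0.5, 0.3, -4, 0, 0, 0, 0, -0.3, 0.3, -3, 0, 0, 0, 0, -0.2, 0.2, -1, 0, 0, 0, 0, 0, 0, -0.6, 0, 0, 0, 0, 0, 0, 0, 0, 0, 0, 0]
}}

```text
t: 17.7
tool_pos: [0.5733, 0.0708, 0.0562]
orientation: [3.126, -0.021, -0.043]
force: [0.3, 0.5, -0.3]
opening: 0.0005
```

>>> {"name": "apply_moves", "arguments": {
  "commands": [0.7, -0.5, 0.4, 0, -0.02, 0, 0, 0.5, -0.4, 0, 0, 0, 0, 0, 0, 0, -0.2, 0, 0, 0, 0, 0, 0, -0.2, 0, 0, 0, 0, 0, 0, -0.15, 0, 0, 0, 0]
}}

```text
t: 18.32
tool_pos: [0.5896, 0.0607, 0.0588]
orientation: [3.127, -0.022, 0.001]
force: [-0.3, -0.6, -0.1]
opening: 0.0003
```

>>> {"name": "apply_moves", "arguments": {
  "commands": [0, 0, -0.25, 0, 0, 0, 0, 0, 0, -0.2, 0, 0, 0, 0, 0, 0, -0.1, 0, 0, 0, 0]
}}

```text
t: 18.7
tool_pos: [0.5894, 0.0602, 0.0543]
orientation: [3.125, -0.022, 0.0]
force: [-5.3, -0.7, 13.0]
opening: 0.0004
```

>>> {"name": "apply_moves", "arguments": {
  "commands": [0, 0, -0.04, 0, 0, 0, 0, 0, 0, -0.04, 0, 0, 0, 0]
}}

```text
t: 18.95
tool_pos: [0.5894, 0.0603, 0.0544]
orientation: [3.125, -0.021, 0.0]
force: [-2.3, 0.2, 5.7]
opening: 0.0005
```

>>> {"name": "apply_moves", "arguments": {
  "commands": [0, 0, 4, 0, 0, 0, 0, 0, 0, 4, 0, 0, 0, 0, -4, 0, 0, 0, 0, 0, 0, -4, 0, 0, 0, 0, 0, 0, -4.5, 0, 0, 0, 0, 0, 0, -0.5, 0, -1.5, 0, 0, 0, 0, 0, 0, -1, 0, 0, 0, 0, 0, 0, 0, 0, 0, 0, 0]
}}

```text
t: 19.95
tool_pos: [0.4566, 0.0606, 0.1085]
orientation: [3.126, -0.021, 0.001]
force: [0.5, -0.1, -0.1]
opening: 0.0006
```

```bash
python3 look.py w5; python3 - <<'E'
from h import *
P=np.load("wp.npy"); 
Q=P[(abs(P[...,1]-.062)<.02)&(P[...,0]<.66)&(P[...,0]>.45)]
for x in np.arange(.46,.655,.01):
    g=Q[(Q[:,0]>x)&(Q[:,0]<x+.01)]
    if len(g)>3: print(round(x,3),len(g),np.percentile(g[:,2],[10,50,90]).round(4))
E
```

```text
19.95 [0.4566 0.0606 0.1085] [[1.0, -0.013, 0.001], [-0.013, -1.0, -0.016], [0.001, 0.016, -1.0]] [ 0.5 -0.1 -0.1] 0.0006
0.46 2863 [0.0661 0.1354 0.154 ]
0.47 7446 [0.2169 0.2221 0.2277]
0.48 6171 [0.0674 0.2176 0.2185]
0.49 6932 [0.2004 0.211  0.2175]
0.5 1053 [0.0688 0.0856 0.0868]
0.51 736 [0.0653 0.0661 0.067 ]
0.52 815 [0.0186 0.0652 0.0668]
0.53 531 [0.0183 0.0192 0.0201]
0.54 564 [0.0184 0.0192 0.0201]
0.55 586 [0.0183 0.0192 0.0201]
0.56 605 [0.0183 0.0193 0.0202]
0.57 922 [0.019  0.053  0.0558]
0.58 748 [0.019  0.0546 0.0558]
0.59 789 [0.0189 0.0546 0.0559]
0.6 539 [0.0187 0.0541 0.0558]
0.61 153 [0.0182 0.0193 0.0203]
```

>>> {"name": "apply_moves", "arguments": {
  "commands": [0, 0, -2, 0, 0, 0, 0, 0, 0, -1.2, 0, 0, 0, 0, 0, 0, -0.3, 0, 0, 0, 0, 1, 0, 0, 0, 0, 0, 0, 1, 0, 0, 0, 0, 0, 0]
}}

```text
t: 20.62
tool_pos: [0.4813, 0.0606, 0.0747]
orientation: [3.126, -0.021, 0.006]
force: [0.3, 0.5, 0.2]
opening: 0.0004
```

>>> {"name": "apply_moves", "arguments": {
  "commands": [1, 0, 0, 0, 0, 0, 0, 1.4, 0, 0, 0, 0, 0, 0, 1.4, 0, 0, 0, 0, 0, 0, 1.4, 0, 0, 0, 0, 0, 0, 1.4, 0, 0, 0, 0, 0, 0, 1.4, 0, 0, 0, 0, 0, 0, 1.4, 0, 0, 0, 0, 0, 0, 0.5, 0, 0, 0, 0, 0, 0]
}}

```text
t: 21.62
tool_pos: [0.5851, 0.0593, 0.0751]
orientation: [3.124, -0.022, -0.005]
force: [-2.5, -0.5, 3.1]
opening: 0.0005
```

>>> {"name": "apply_moves", "arguments": {
  "commands": [0.7, 0, 0, 0, 0, 0, 0, 0.4, 0, 0, 0, 0, 0, 0, 0.3, 0, 0, 0, 0, 0, 0, 0.3, 0, 0, 0, 0, 0, 0, 0.3, 0, 0, 0, 0, 0, 0, 0.3, 0, 0, 0, 0, 0, 0]
}}

```text
t: 22.38
tool_pos: [0.6049, 0.0591, 0.0748]
orientation: [3.123, -0.022, -0.021]
force: [-25.4, -1.8, 18.6]
opening: 0.0003
```

>>> {"name": "apply_moves", "arguments": {
  "commands": [-1, 0, 0, 0, 0, 0, 0, -1.5, 0, 1, 0, 0, 0, 0, -1, 0, 4, 0, 0, 0, 0, -1, 0, 5, 0, 0, 0, 0, -4, -4, 4, 0, 0, 0, 0, -4, -5, 0, 0, 0, 0, 0, 0, -5, 0, 0, 0, 0, 0, 0, 0, 0, 0, 0, 0, 0]
}}

```text
t: 23.38
tool_pos: [0.4817, -0.0788, 0.2155]
orientation: [3.121, -0.017, -0.003]
force: [-0.1, 0.1, -0.4]
opening: 0.0006
```

```bash
python3 st.py; python3 - <<'E'
from h import *
for c in("scene","top"):
    a,d=read_camera(c); cv2.imwrite(f"pics/{c}9.png",a); P=cloud(c,d)[d>0]
    for n,z0,z1 in(("top",.055,.071),("rib",.078,.092)):
        Q=P[(P[:,2]>z0)&(P[:,2]<z1)&(abs(P[:,0]-.54)<.2)&(abs(P[:,1]-.06)<.07)]
        if len(Q): print(c,n,len(Q),cv2.minAreaRect((Q[:,:2]*1000).astype(np.float32)))
    print([np.round(w(c,r["point"]),3).tolist() for q in("pull","float_handle") for r in spot_point(q,c)])
a=cv2.imread("pics/scene9.png");b=cv2.imread("pics/top9.png")
cv2.imwrite("pics/fin.png",np.hstack([cv2.resize(a[80:330,100:450],(420,300)),cv2.resize(b[100:300,140:380],(360,300))]))
E
```

```text
t 23.375 tcp [ 0.4817 -0.0788  0.2155] th -0.002 roll 0.02 yaw -0.011 F [-0.1  0.1 -0.4] open 0.0006
bare bottom [ 0.3702 -0.0779  0.1977] bare top [ 0.3702 -0.0777  0.2097] front bottom [ 0.5202 -0.0796  0.1974]
scene top 1789 ((557.897705078125, 64.72660827636719), (109.36699676513672, 187.05897521972656), 89.47856140136719)
scene rib 71 ((620.802490234375, 65.34173583984375), (58.13205337524414, 10.905706405639648), 89.4131851196289)
[[0.619, 0.063, 0.073], [0.324, 0.224, 0.074]]
top top 1204 ((553.8252563476562, 63.88600540161133), (106.68022155761719, 187.00367736816406), 89.23285675048828)
top rib 53 ((554.474853515625, 74.74093627929688), (74.9193344116211, 138.7158966064453), 88.4889144897461)
[[0.256, -0.3, 0.076], [0.615, 0.062, 0.073], [0.323, 0.219, 0.074], [0.368, 0.028, -0.001]]
```

View pics/fin.png

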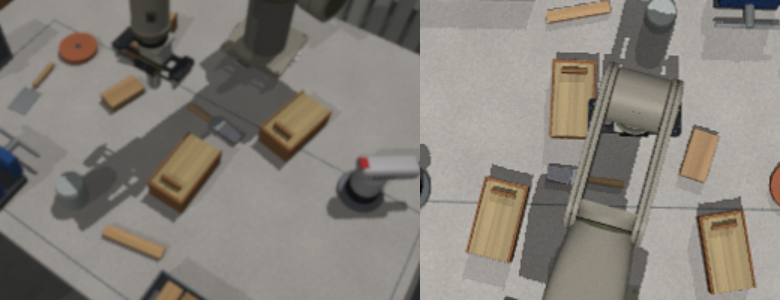

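```bash
python3 -c "
from plant import *
print(close_job())"
```

```text
the job is handed in; nothing more can be done
None
```

The float is stowed flat, grip bar up, in the case farthest from the base. The cover is shut and the gripper is clear, and the job was handed in at about 23.5 s.

**What I did:** I pushed the cover back against its stop and gripped the float by its bar. I tilted the bare end in under the cover against the keeper and lowered the grip end behind the front wall. After letting go I pressed the bar down with closed fingers at 6–13 N. I then pushed the cover shut until it hit its stop.

**Last checks:**
- **Float:** it did not move under the press. Its base top lay about 18 mm above the bench (floor 6 mm plus base 12 mm) and level along its length.
- **Cover, opened:** case plus cover measured about 300 mm, against 299 mm expected.
- **Cover, shut:** it now measures 187 mm, against 186 mm for the case alone. The pull is about 4 mm further forward than at the start.
- **Other things:** those in view in the last picture looked unmoved. I did not measure them.

**Where it was less clean:**
- **Lowering force:** while I lowered the still-gripped float, its front end met the floor and the upward force peaked at 28 N for a moment. That is more than the 5–15 N asked for, and I eased it at once.
- **Cover stops:** the push reached about 15 N at the back stop and 25 N at the shut stop.
- **Case position:** the cameras disagreed by 2–5 mm. I used values between them and confirmed by contact.

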